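Sort the baking-bean canisters by weight

TASK

Lift each of the two closed steel canisters briefly to feel its weight and put it in the dock for its class: green for full (over about 400 g), yellow for part-used (about 200 to 400 g), red for empty (under about 200 g). Finish one canister before moving on to dock the other, one canister to a lane, upright: set it down gently on the open front of the plate and, still holding it, slide it fully home and bear on the back stop with a light push of about 5 N for a moment, never hard (15 N at most). Let go of both and leave everything else on the counter alone.

Things in the scene. Friction and masses are not known exactly. Their poses are not given: they have to be found in the camera images.
- tin_white: upright closed steel canister with a white lid, a plain cylinder 62 mm across, 95 mm high, rigid, grippable anywhere up its side. Holds ceramic baking beans, amount unknown: total mass 100 to 540 g, unrelated to its look or place. Origin: centre of its underside; z up its axis.
- tin_black: upright closed steel canister with a black lid, a plain cylinder 62 mm across, 95 mm high, rigid, grippable anywhere up its side. Holds ceramic baking beans, amount unknown: total mass 100 to 540 g, unrelated to its look or place. Origin: centre of its underside; z up its axis.
- dock_green: dock for full canisters (over 400 g): fixed dark plate 150 (x) by 158 (y) mm, 6 mm thick; three green rails along x, tops at z 22 mm, from x -5 to 57, form two lanes 67.5 mm wide at y +36.75 and -36.75. Flat open front at -x (robot side), stop at +x; fingers above z 32 clear all. Origin: centre of underside. A canister home has its axis at x +26, underside at z 6 mm.
- stop_green: firm, thinly rubber-faced green bar across the +x end of the green dock: 12 mm thick (x), 153 wide, 26 high, top at z 32 mm of the dock. Its front face, which a canister bears on, is at x +57 mm of the dock. Origin: centre of its underside, at x +63, z +6 mm of the dock; axes as the dock's.
- dock_yellow: dock for part-used canisters (200 to 400 g): fixed dark plate 150 (x) by 158 (y) mm, 6 mm thick; three yellow rails along x, tops at z 22 mm, from x -5 to 57, form two lanes 67.5 mm wide at y +36.75 and -36.75. Flat open front at -x (robot side), stop at +x; fingers above z 32 clear all. Origin: centre of underside. A canister home has its axis at x +26, underside at z 6 mm.
- stop_yellow: firm, thinly rubber-faced yellow bar across the +x end of the yellow dock: 12 mm thick (x), 153 wide, 26 high, top at z 32 mm of the dock. Its front face, which a canister bears on, is at x +57 mm of the dock. Origin: centre of its underside, at x +63, z +6 mm of the dock; axes as the dock's.
- dock_red: dock for empty canisters (under 200 g): fixed dark plate 150 (x) by 158 (y) mm, 6 mm thick; three red rails along x, tops at z 22 mm, from x -5 to 57, form two lanes 67.5 mm wide at y +36.75 and -36.75. Flat open front at -x (robot side), stop at +x; fingers above z 32 clear all. Origin: centre of underside. A canister home has its axis at x +26, underside at z 6 mm.
- stop_red: firm, thinly rubber-faced red bar across the +x end of the red dock: 12 mm thick (x), 153 wide, 26 high, top at z 32 mm of the dock. Its front face, which a canister bears on, is at x +57 mm of the dock. Origin: centre of its underside, at x +63, z +6 mm of the dock; axes as the dock's.
- ramekin: bystander, leave alone: white ceramic ramekin, 60 mm across, 35 mm high, between the canisters. Origin: centre of its underside.
- goblet_orange: bystander, leave alone: stemmed glass 72 mm across, 150 mm high, with orange slices, left side. Origin: centre of its underside.
- goblet_red: bystander, leave alone: stemmed glass 72 mm across, 150 mm high, with red slices, behind the docks. Origin: centre of its underside.
- croissant_plate: bystander, leave alone: black plate 150 mm across, with a croissant, right side, 60 mm high. Origin: centre of its underside.
- cake_plate: bystander, leave alone: black plate 150 mm across, with a slice of layer cake, behind the docks, 66 mm high. Origin: centre of its underside.
- caddy: bystander, leave alone: copper can with a pale top, 56 mm across, 85 mm high, left side; not one of the canisters to sort. Origin: centre of its underside.
- sugar_bowl: bystander, leave alone: blue ceramic bowl, 84 mm across, 50 mm high, right side. Origin: centre of its underside.
Things that resemble listed ones, but are neither listed nor needed, are in the scene too. Leave any turquoise look-alike of the dock_yellow alone.

How it is judged:
By the outcome, as a careful person would: the job done as asked, in the order asked, and still so for the second after the job is handed in, with the robot touching nothing.
It also fails if it takes over 70 s, if anything falls off the work surface, if the arm or the gripper's body presses on something with over 40 N, if the wrist force passes 120 N, or if a joint passes its speed limit or range.

ROBOT

A 7-joint arm with a two-finger parallel gripper is mounted at the origin on the work surface. World frame = base frame: x ahead of the robot, y to its left, z up, the work surface at z = 0. Lengths are in mm, angles in rad, forces in N, time in s.
With the tool pointing down it reaches from about 400 to 850 mm from the base axis. Payload 10.4 kg.
Tool frame: the origin (TCP) lies midway between the tips of the shut fingers; the grasp point (between the pads) lies 19 mm behind it; z points along the fingers, y is the line along which they close (so a half turn about z gives the same grasp; the last joint's range is limited). The gripper opens to 87 mm and grips with 3 to 60 N. Pads are 19 mm wide; open, the fingers measure 117 mm over their backs; the gripper's body (75 mm by 190 mm) begins 51 mm behind the grasp point.
Start: joints at [1.314, 0.332, -0.065, 1.46, 0.022, 1.35, -0.088], TCP at [144.818, -608.013, 222.576] pointing down, gripper open.
Joint ranges: [-2.6, 2.6], [-0.5, 2.12], [-1.47, 1.34], [0.16, 2.42], [-1.27, 4.41], [0.06, 2.06], [-2.6, 2.6]. Speed limits (rad/s): [2.22, 2.22, 2.79, 2.79, 3.14, 3.14, 3.14].

INTERFACE

Orientations are given as a rotation vector (axis times angle).
In Python, from plant import manip gives the robot as it stands. The module is installed in compiled form; this text tells all that it offers.
- The arm moves only by the tool jog_arm, never from a script. Its argument "plan" is one flat list of numbers, 6 for each row, row after row: the shift along the tool's x, y, z in shares of 75 cm (1.0 is 75 cm), then the turn, a rotation vector about the tool's x, y, z in normalised numbers (1 is pi/2 rad). In form: [dx, dy, dz, ax, ay, az, dx, dy, dz, ax, ay, az, ...]. A call has exactly 5 rows; each row is the pose to reach, as a shift and turn from the pose commanded when the call began, along the tool's axes at that moment; what a row does not reach only later rows make up. A row lasts 1/12 s, in which the tool goes at most 41.7 mm and 7.16 degrees, less where a joint would pass 70% of its speed; a pose out of reach is approached as far as the arm can. A shift or turn number past 1, either way, is cut back to 1. A call with a gripper value outside its range is refused whole. "fingers" is the opening, from 0 (shut) to 1 (fully open), set as the call begins (left out, the last holds). The fingers move at their own pace and stop on an object; the grip force is fixed at half the most. Time passes only in rows, so rows that repeat a pose let the fingers close, or fill a call up. It gives the time, the measured TCP pose, the force, the opening and the grip force at its end, in the units of the state.
- manip.get_state(): the state, without advancing time (a new reading comes with each control period).
- manip.camera(name): name is "scene" or "top"; returns a dict with "img" (400x640x3 uint8, blue, green, red), "fov_y" (degrees; the focal length in pixels is half the picture's height over the tangent of half this angle, whatever the lens; pixels are square), "cx", "cy" (the principal point, pixels), "k1" (the pictures are not rectified: a ray, as slopes to the right and down, at radius r is drawn at 1 + k1 r^2 times it, then the intrinsics apply), "R" (3x3) and "t" (3): a world point X has camera coordinates R X + t. Camera axes: x right, y down, z forward; pixel columns grow to the right and rows downward; lengths in mm; the calibration is good to about 2 mm. A picture is of the moment at which its call begins. There is no depth.
- manip.sign_off(): hands the job in; it is judged then, once.
Trained networks look in a picture, given as the dict that the camera call returned (one of the last four; its "shot" number tells which), for a name from the list of things; names that differ only in an ending like _2 or _b are one class to them, and where a whole thing is asked for, a point or a joint stands for the part that bears it (a point fixed in the world has none). Each returns a list of dicts, best first, with "conf" (0 to 1); they miss things now and then, are a little off and sometimes report something else, mostly with a low value. They report only what shows in the picture. A call takes as long as a camera call. They do not tell look-alikes from the thing itself.
- manip.boxes_of(picture, target): "point" ([column, row] in pixels, amid what is visible of it).
The state is a dict: "clock": time; "qpos": joint angles; "qd": joint speeds; "effort": joint torques, N m; "tool_pos": TCP position; "tool_rot": TCP orientation; "ft_force": force on the tool from outside, world axes, zero at the start; "wrist_torque": the same for the moment, N m; "opening": opening from 0.0 (shut) to 1.0 (fully open); "grasp_force": force on a finger pad.
Only numpy, scipy, OpenCV 4.12 (cv2) and the standard library are available. Lean on these libraries where they do the work, as an engineer would, in place of code of your own. Each camera call takes 0.05 s, during which the arm holds its last target. There are 200 camera calls.

## Working session

There is one attempt and no reset: what is moved stays moved. The work goes in short steps, Python scripts to look and compute and a tool call to move; the robot and the scene stay as the last step left them, time stands still between calls to the robot, and variables do not carry over. Pictures are saved under pics/ and viewed, at most 10 in all, crops included, and the job is handed in when it is done.

Besides the shell and the picture viewer there is one more tool, called as name(argument=value, ...) on one line, values as JSON. jog_arm: Moves the arm, as the interface text tells. Its arguments: {"type":"object","properties":{"plan":{"type":"array"},"fingers":{"type":"number"}},"required":["plan"]}

```bash
mkdir -p pics
cat > h.py <<'E'
import numpy as np, cv2
from plant import manip
def ray(p,uv):
    h=p["img"].shape[0]; f=h/2/np.tan(np.radians(p["fov_y"]/2))
    K=np.array([[f,0,p["cx"]],[0,f,p["cy"]],[0,0,1.]])
    # forward: slope*(1+k1 r^2)
    n=cv2.undistortPoints(np.array([[uv]],float),K,np.array([p["k1"],0,0,0.])
        ,criteria=None) if False else cv2.undistortPointsIter(np.array([[uv]],float),K,np.array([p["k1"],0,0,0.]),None,None,(3,50,1e-9))
    d=np.append(n[0,0],1.); R=np.array(p["R"]);t=np.array(p["t"])
    return -R.T@t, R.T@d
def at_z(p,uv,z):
    c,d=ray(p,uv); return c+d*(z-c[2])/d[2]
def proj(p,X):
    h=p["img"].shape[0]; f=h/2/np.tan(np.radians(p["fov_y"]/2))
    x=np.array(p["R"])@np.array(X,float)+np.array(p["t"]); s=x[:2]/x[2]
    return s*(1+p["k1"]*(s@s))*f+[p["cx"],p["cy"]]
E
python3 - <<'E'
from h import *
P={n:manip.camera(n) for n in("top","scene")}
for n,p in P.items():
    cv2.imwrite(f"pics/{n}0.png",p["img"]); print(n,p["fov_y"],p["k1"],-np.array(p["R"]).T@p["t"])
    for o,z in [("tin_white",47),("tin_black",47),("dock_green",6),("stop_green",32),("dock_yellow",6),("stop_yellow",32),("dock_red",6),("stop_red",32),("ramekin",17),("goblet_orange",75),("goblet_red",75),("caddy",42),("cake_plate",20),("croissant_plate",20),("sugar_bowl",25)]:
        for b in manip.boxes_of(p,o)[:3]:
            print(o,np.round(b["point"]),round(b["conf"],2),np.round(at_z(p,b["point"],z)))
s=manip.get_state();print(s)
E
```

```text
top 42.897046596207204 0.005670740546383848 [ 260.4170952     2.91282622 1722.67078668]
tin_white [242. 214.] 0.82 [439. 223.  47.]
tin_white [439. 157.] 0.39 [ 626. -436.   47.]
tin_white [346. 115.] 0.18 [ 775. -125.   47.]
tin_black [342. 215.] 0.85 [ 435. -104.   47.]
tin_black [309. 222.] 0.63 [412.   4.  47.]
tin_black [383. 167.] 0.48 [ 596. -245.   47.]
dock_green [245. 169.] 0.73 [599. 221.   6.]
stop_green [245. 153.] 0.51 [650. 219.  32.]
dock_yellow [377. 261.] 0.65 [ 282. -223.    6.]
dock_yellow [382. 166.] 0.58 [ 607. -248.    6.]
stop_yellow [378. 245.] 0.65 [ 334. -225.   32.]
stop_yellow [375. 149.] 0.62 [ 659. -224.   32.]
stop_yellow [180. 178.] 0.46 [568. 437.  32.]
dock_red [312. 170.] 0.66 [593.  -8.   6.]
stop_red [305. 156.] 0.6 [637.  15.  32.]
ramekin [310. 219.] 0.79 [424.   0.  17.]
goblet_orange [177. 176.] 0.61 [566. 435.  75.]
goblet_red [290. 108.] 0.69 [795.  64.  75.]
caddy [382. 150.] 0.17 [ 656. -245.   42.]
cake_plate [347. 113.] 0.98 [ 792. -131.   20.]
croissant_plate [450. 210.] 0.59 [ 452. -471.   20.]
sugar_bowl [440. 154.] 0.91 [ 643. -446.
[... 885 characters left out ...]
 25.]
{'clock': 1.6, 'qpos': array([ 1.31442197,  0.33221512, -0.06471175,  1.46011178,  0.02161506,
        1.34990305, -0.08846854]), 'qd': array([ 0.00166811,  0.00090597,  0.0011847 , -0.0014601 ,  0.00021099,
        0.00173145, -0.00038512]), 'effort': array([ 1.06527148e-05, -6.23041320e+01,  2.44905974e-02, -3.90117145e+01,
       -6.11501397e-02,  3.16066830e-02,  3.01937700e-05]), 'tool_pos': array([ 144.80453185, -608.00924179,  222.56047748]), 'tool_rot': array([3.12009072e+00, 3.66446696e-01, 2.12674540e-05]), 'ft_force': array([0.20367479, 0.01774065, 0.68355202]), 'wrist_torque': array([-0.00702046,  0.02514584,  0.04526309]), 'grasp_force': 0.0, 'opening': 0.9985778054527354}
```

View pictures.

Run:
```python
import cv2
a=cv2.imread("pics/top0.png")[90:300,130:490]; cv2.imwrite("pics/topc.png",cv2.resize(a,(800,467),interpolation=cv2.INTER_CUBIC))
```

```text
(no output)
```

View pics/scene0.png

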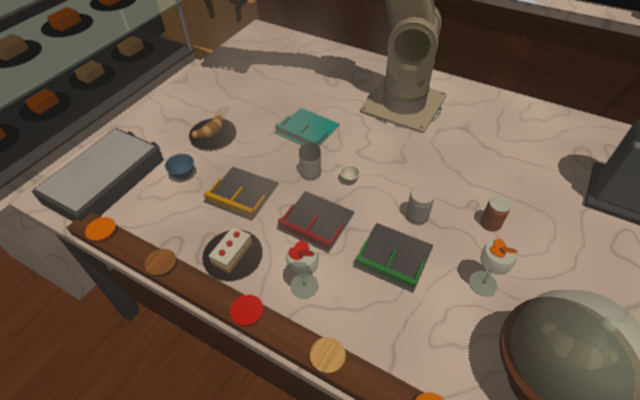

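View pics/topc.png

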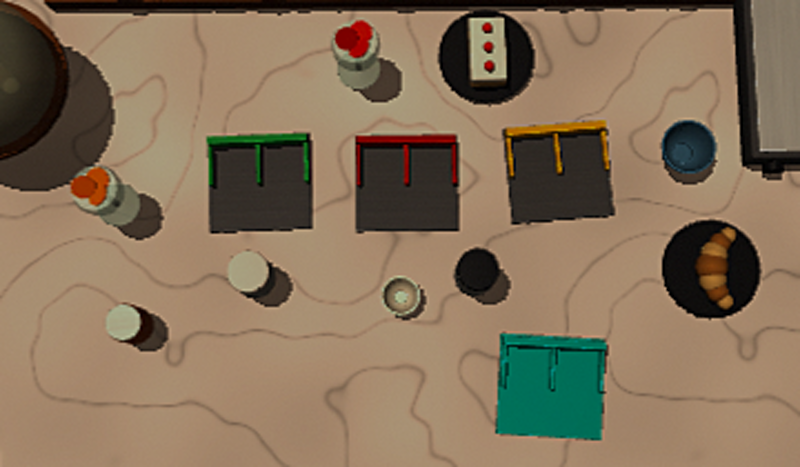

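The scene shows the two tins at about (420,205) white and (310,160) black, and docks green (395,256), red (315,220) and yellow (242,190).
There are two dock_yellow candidates. The one at top pixel (382,166) has a dark plate and yellow rails, so it fits. The one at (377,261) is all turquoise, so I'll leave it. The white-topped can at crop (125,322) has a copper side, so it is the caddy. The enlarged crop confirms all three. Next I'll fit precise poses.

```bash
cat > fit.py <<'E'
from h import *
from scipy.optimize import minimize
S=6
def poly(p,pts,o,shape):
    m=np.zeros(shape,np.uint8)
    q=np.array([(proj(p,X)-o+.5)*S for X in pts]); h=cv2.convexHull(q.astype(np.float32))
    cv2.fillConvexPoly(m,np.round(h*16).astype(np.int32),255,shift=4); return m>0
def box(x0,x1,y0,y1,z0,z1): return [(x,y,z) for x in(x0,x1) for y in(y0,y1) for z in(z0,z1)]
def dock(P):
    x,y,a=P;c,s=np.cos(a),np.sin(a);T=lambda b:[(x+c*u-s*v,y+s*u+c*v,z) for u,v,z in b]
    ra=[(-76.5,-70.5),(-3,3),(70.5,76.5)]
    return [[T(box(-75,75,-79,79,0,6))],[T(box(-75,75,-79,79,6,6))],
      [T(box(-5,57,*r,6,22)) for r in ra]+[T(box(57,69,-76.5,76.5,6,32))],
      [T(box(-5,57,*r,22,22)) for r in ra]+[T(box(57,69,-76.5,76.5,32,32))]]
def tin(P):
    x,y=P[:2];w=np.linspace(0,2*np.pi,48);C=lambda z,r=31:[(x+r*np.cos(t),y+r*np.sin(t),z) for t in w]
    return [[C(0)+C(95)],[C(95)]]
def cost(P,model,pics,c0,wins):
    L=model(P);tot=0
    for p,o,sz in wins:
        im=p["img"][o[1]:o[1]+sz,o[0]:o[0]+sz].astype(float)
        lab=np.zeros((sz*S,sz*S),int)
        for i,l in enumerate(L):
            for b in l: lab[poly(p,b,o,lab.shape)]=i+1
        A=np.stack([cv2.GaussianBlur(cv2.resize((lab==i).astype(np.float32),(sz,sz),interpolation=cv2.INTER_AREA),(0,0),.5) for i in range(len(L)+1)],-1)
        A=A.reshape(-1,len(L)+1);B=im.reshape(-1,3)
        X=np.linalg.lstsq(A,B,rcond=None)[0]
        for _ in range(3):
            r=np.linalg.norm(A@X-B,axis=1);w=1/np.sqrt(1+(r/15)**2)
            X=np.linalg.lstsq(A*w[:,None]**.5,B*w[:,None]**.5,rcond=None)[0]
        r=np.linalg.norm(A@X-B,axis=1); tot+=np.sum(np.sqrt(1+(r/15)**2)-1)
    return tot
def fit(model,P0,pics,z,sz):
    wins=[]
    for p in pics:
        c=np.round(proj(p,(P0[0],P0[1],z))).astype(int); wins.append((p,c-sz//2,sz))
    best=None
    st=[P0] if len(P0)==2 else [P0,[*P0[:2],P0[2]+.06],[*P0[:2],P0[2]-.06]]
    for s0 in st:
        n=len(s0);sx=np.vstack([s0]+[np.array(s0)+np.eye(n)[i]*([5,5,.05][i]) for i in range(n)])
        r=minimize(cost,s0,(model,pics,None,wins),'Nelder-Mead',options=dict(initial_simplex=sx,xatol=.03,fatol=.01,maxfev=150))
        if best is None or r.fun<best.fun: best=r
    return best
E
python3 - <<'E'
from fit import *
import pickle
P=[manip.camera("top"),manip.camera("scene")]
pickle.dump(P,open("p0.pkl","wb"))
for n,m,p0,z,sz in [("white",tin,[434,223],47,44),("black",tin,[431,-108],47,44),("green",dock,[597,221,.0],10,90),("yellow",dock,[600,-249,.05],10,90),("red",dock,[595,-9,.0],10,90)]:
    for pics in ([P[0]],[P[1]],P):
        r=fit(m,p0,pics,z,sz); print(n,len(pics),np.round(r.x,3),round(r.fun,1))
E
```

```text
white 1 [443.804 222.088] 1829.0
white 1 [439.346 219.237] 948.6
white 2 [441.636 219.907] 2944.4
black 1 [ 442.391 -112.315] 1391.2
black 1 [ 437.211 -116.309] 1317.1
black 2 [ 441.293 -113.624] 2906.7
green 1 [5.91602e+02 2.16251e+02 3.20000e-02] 2760.2
green 1 [5.88668e+02 2.14562e+02 3.30000e-02] 3059.3
green 2 [5.89766e+02 2.15216e+02 2.90000e-02] 6208.2
yellow 1 [ 6.04121e+02 -2.44686e+02  7.70000e-02] 8468.6
yellow 1 [ 6.01530e+02 -2.46901e+02  7.70000e-02] 3643.7
yellow 2 [ 6.03135e+02 -2.45079e+02  8.00000e-02] 12600.7
red 1 [ 5.89054e+02 -1.01270e+01 -3.00000e-03] 11768.3
red 1 [ 5.8629e+02 -1.1325e+01  2.0000e-03] 6179.9
red 2 [ 5.87719e+02 -1.04450e+01  1.00000e-03] 18197.9
```

The rows are not in the units I measure in: shifts go in shares of 75 cm and turns go in shares of pi/2 rad. I convert before sending: 170 mm / 750 = 0.2267, 150 mm / 750 = 0.2, 0.2 rad / 1.5708 = 0.1273.

jog_arm(plan=[0.0533, 0, 0, 0, 0, 0, 0.1067, 0, 0, 0, 0, 0.0318, 0.16, 0, 0, 0, 0, 0.0637, 0.2, -0.0267, 0, 0, 0, 0.0955, 0.2267, -0.08, 0, 0, 0, 0.1273], fingers=1)

```text
clock: 2.12
tool_pos: [299.6, -512.5, 221.5]
tool_rot: [-3.14, -0.054, -0.002]
ft_force: [1.1, 0.4, -0.1]
opening: 1.001
grasp_force: 0.0
```

Converted, -175 mm / 750 = -0.2333, -140 mm / 750 = -0.1867, 0.034 rad / 1.5708 = 0.0216.

jog_arm(plan=[0.0187, -0.0467, 0, 0, 0, 0, 0.0373, -0.0933, 0, 0, 0, 0, 0.056, -0.14, 0, 0, 0, 0, 0.0747, -0.1867, 0, 0, 0, 0.0127, 0.0933, -0.2333, 0, 0, 0, 0.0216])

```text
clock: 2.53
tool_pos: [360.0, -334.2, 222.8]
tool_rot: [3.141, -0.002, 0.0]
ft_force: [1.4, 0.4, 0.7]
opening: 0.997
grasp_force: 0.0
```

Converted, -180 mm / 750 = -0.24, -144 mm / 750 = -0.192.

jog_arm(plan=[0.0187, -0.048, 0.0067, 0, 0, 0, 0.0373, -0.096, 0.0267, 0, 0, 0, 0.056, -0.144, 0.0467, 0, 0, 0, 0.0747, -0.192, 0.0667, 0, 0, 0, 0.0933, -0.24, 0.0867, 0, 0, 0])

```text
clock: 2.95
tool_pos: [430.0, -154.3, 157.3]
tool_rot: [3.141, -0.001, 0.002]
ft_force: [0.2, -0.2, -0.1]
opening: 1.0
grasp_force: 0.0
```

Converted, -34 mm / 750 = -0.0453, -20 mm / 750 = -0.0267.

jog_arm(plan=[0.0107, -0.0267, 0.0133, 0, 0, 0, 0.016, -0.0453, 0.02, 0, 0, 0, 0.016, -0.0453, 0.02, 0, 0, 0, 0.016, -0.0453, 0.02, 0, 0, 0, 0.016, -0.0453, 0.02, 0, 0, 0])

```text
clock: 3.37
tool_pos: [441.6, -123.0, 142.9]
tool_rot: [3.141, -0.002, 0.001]
ft_force: [0.2, -0.2, 0.2]
opening: 0.998
grasp_force: 0.0
```

Converted, 107 mm / 750 = 0.1427, 85 mm / 750 = 0.1133.

jog_arm(plan=[0, -0.012, 0, 0, 0, 0, 0, -0.012, 0.04, 0, 0, 0, 0, -0.012, 0.08, 0, 0, 0, 0, -0.012, 0.1133, 0, 0, 0, 0, -0.012, 0.1427, 0, 0, 0])

```text
clock: 3.78
tool_pos: [441.2, -113.3, 34.4]
tool_rot: [3.141, -0.003, -0.0]
ft_force: [0.9, -0.5, -0.6]
opening: 1.003
grasp_force: 0.0
```

jog_arm(plan=[0, 0, 0, 0, 0, 0, 0, 0, 0, 0, 0, 0, 0, 0, 0, 0, 0, 0, 0, 0, 0, 0, 0, 0, 0, 0, 0, 0, 0, 0], fingers=0)

```text
clock: 4.2
tool_pos: [442.7, -113.3, 37.0]
tool_rot: [3.141, -0.001, 0.004]
ft_force: [0.0, -3.5, 5.5]
opening: 0.708
grasp_force: 25.0
```

jog_arm(plan=[0, 0, 0, 0, 0, 0, 0, 0, 0, 0, 0, 0, 0, 0, 0, 0, 0, 0, 0, 0, 0, 0, 0, 0, 0, 0, 0, 0, 0, 0])

```text
clock: 4.62
tool_pos: [442.7, -113.3, 37.0]
tool_rot: [3.141, -0.001, 0.003]
ft_force: [-2.1, 0.3, 7.8]
opening: 0.703
grasp_force: 30.0
```

Converted, -50 mm / 750 = -0.0667, -30 mm / 750 = -0.04.

jog_arm(plan=[0, 0, -0.0133, 0, 0, 0, 0, 0, -0.04, 0, 0, 0, 0, 0, -0.0667, 0, 0, 0, 0, 0, -0.0667, 0, 0, 0, 0, 0, -0.0667, 0, 0, 0])

```text
clock: 5.03
tool_pos: [442.1, -113.3, 86.4]
tool_rot: [3.14, -0.001, 0.003]
ft_force: [-0.6, 0.9, -5.8]
opening: 0.706
grasp_force: 30.0
```

Run:
```python
from h import *
F=[]
for i in range(7):
    manip.camera("top"); s=manip.get_state(); F.append([*s["ft_force"],*s["wrist_torque"]])
F=np.array(F); print(np.round(F,2)); print(F[2:].mean(0), s["tool_pos"], s["tool_rot"],s["clock"])
```

```text
[[-0.25 -0.61 -6.01  0.03  0.03  0.02]
 [-0.03  0.21 -5.54  0.04  0.1  -0.05]
 [-0.97 -0.31 -5.07  0.01 -0.03  0.02]
 [-1.46 -0.69 -5.47 -0.   -0.05 -0.02]
 [ 0.67 -0.53 -5.26 -0.02  0.02  0.02]
 [-0.3  -0.53 -4.71 -0.04  0.05 -0.  ]
 [ 0.55  0.24 -5.19  0.03  0.02 -0.01]]
[-3.00522550e-01 -3.65571581e-01 -5.13755407e+00 -2.06473411e-03
  6.45060275e-04  1.69828851e-03] [ 441.21684738 -112.84248219   84.83150201] [-3.14111260e+00  1.93132154e-04  1.93063853e-03] 5.3833
```

Black feels like about 5.2 N (≈525 g), so it is full and goes to green.

jog_arm(plan=[0.004, -0.0067, -0.0267, 0, 0, 0, 0.0133, -0.0293, -0.0533, 0, 0, 0, 0.0267, -0.0667, -0.0667, 0, 0, 0, 0.04, -0.112, -0.0667, 0, 0, 0, 0.0533, -0.16, -0.0667, 0, 0, 0])

```text
clock: 5.8
tool_pos: [482.4, 7.5, 136.1]
tool_rot: [3.141, -0.004, 0.002]
ft_force: [1.5, -0.1, -5.5]
opening: 0.709
grasp_force: 30.0
```

Converted, -180 mm / 750 = -0.24, -144 mm / 750 = -0.192, -0.031 rad / 1.5708 = -0.0197.

jog_arm(plan=[0.0133, -0.048, 0, 0, 0, 0, 0.0267, -0.096, 0, 0, 0, 0, 0.04, -0.144, 0, 0, 0, 0, 0.0533, -0.192, 0, 0, 0, -0.0095, 0.0667, -0.24, 0, 0, 0, -0.0197])

```text
clock: 6.22
tool_pos: [531.9, 188.5, 135.0]
tool_rot: [3.141, 0.048, -0.001]
ft_force: [1.0, -0.6, -4.4]
opening: 0.706
grasp_force: 30.0
```

jog_arm(plan=[0.008, -0.0373, 0, 0, 0, 0, 0.016, -0.0667, 0.0133, 0, 0, 0, 0.0213, -0.0827, 0.0267, 0, 0, 0, 0.0213, -0.084, 0.04, 0, 0, 0, 0.0213, -0.084, 0.0467, 0, 0, 0])

```text
clock: 6.63
tool_pos: [544.8, 250.8, 98.4]
tool_rot: [3.141, 0.051, -0.004]
ft_force: [-0.8, -0.8, -5.6]
opening: 0.707
grasp_force: 30.0
```

Run:
```python
from h import *
s=manip.get_state(); print(s["tool_pos"],s["tool_rot"],s["clock"])
```

```text
[544.7604533  250.76890046  98.35685282] [ 3.14063191  0.05053213 -0.00440902] 6.6333
```

Converted, 48 mm / 750 = 0.064, 46 mm / 750 = 0.0613.

jog_arm(plan=[0.0053, 0, 0.016, 0, 0, 0, 0.0053, 0, 0.0347, 0, 0, 0, 0.0053, 0, 0.0507, 0, 0, 0, 0.0053, 0, 0.0613, 0, 0, 0, 0.0053, 0, 0.064, 0, 0, 0])

```text
clock: 7.05
tool_pos: [548.9, 249.4, 50.4]
tool_rot: [3.14, 0.047, -0.004]
ft_force: [-0.6, -0.2, -5.1]
opening: 0.706
grasp_force: 30.0
```

Run:
```python
from fit import *
import pickle
s=manip.get_state(); print(s["tool_pos"],s["tool_rot"],s["ft_force"])
P=[manip.camera("scene"),manip.camera("top")]
pickle.dump(P,open("p1.pkl","wb"))
a=np.hstack([cv2.resize(P[0]["img"][170:300,330:460],(400,400),interpolation=cv2.INTER_CUBIC),cv2.resize(P[1]["img"][100:230,180:310],(400,400),interpolation=cv2.INTER_CUBIC)])
cv2.imwrite("pics/d1.png",a)
```

```text
[548.89347074 249.41234218  50.37473655] [ 3.13994654  0.04726291 -0.00405217] [-0.62589698 -0.18331843 -5.06162035]
```

View pics/d1.png

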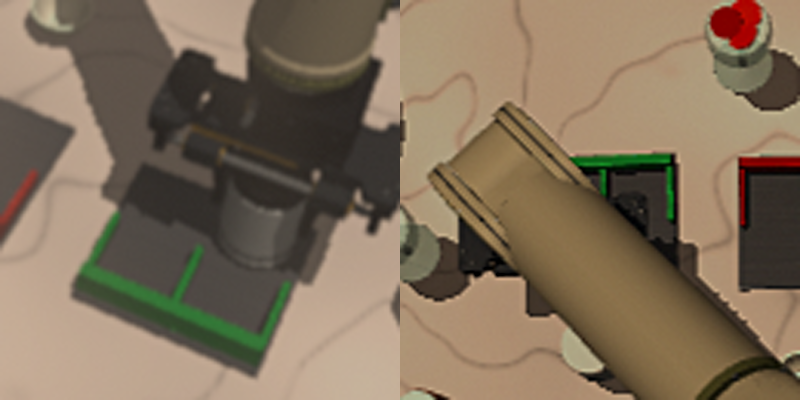

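Run:
```python
from fit import *
import pickle
p=pickle.load(open("p1.pkl","rb"))[0]; p0=pickle.load(open("p0.pkl","rb"))[1]
k=8;o=np.array([375,210]);img=cv2.resize(p["img"][210:280,375:475],None,fx=k,fy=k,interpolation=cv2.INTER_CUBIC)
def dr(pts,c,closed=True):
    q=np.array([(proj(p,X)-o+.5)*k for X in pts]); cv2.polylines(img,[np.round(q).astype(np.int32)],closed,c,1)
w=np.linspace(0,2*np.pi,60)
for z in(13.5,60): dr([(549+31*np.cos(t),249.5+31*np.sin(t),z) for t in w],(0,0,255))
x,y,a=588.7,214.6,.032;c,s=np.cos(a),np.sin(a)
for r in [(-76.5,-70.5),(-3,3),(70.5,76.5)]:
    dr([(x+c*u-s*v,y+s*u+c*v,22) for u,v in((-5,r[0]),(57,r[0]),(57,r[1]),(-5,r[1]))],(255,255,0))
dr([(x+c*u-s*v,y+s*u+c*v,32) for u,v in((57,-76.5),(69,-76.5),(69,76.5),(57,76.5))],(255,255,0))
dr([(x+c*u-s*v,y+s*u+c*v,6) for u,v in((-75,-79),(75,-79),(75,79),(-75,79))],(255,0,255))
cv2.imwrite("pics/d2.png",img)
```

```text
(no output)
```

View pics/d2.png

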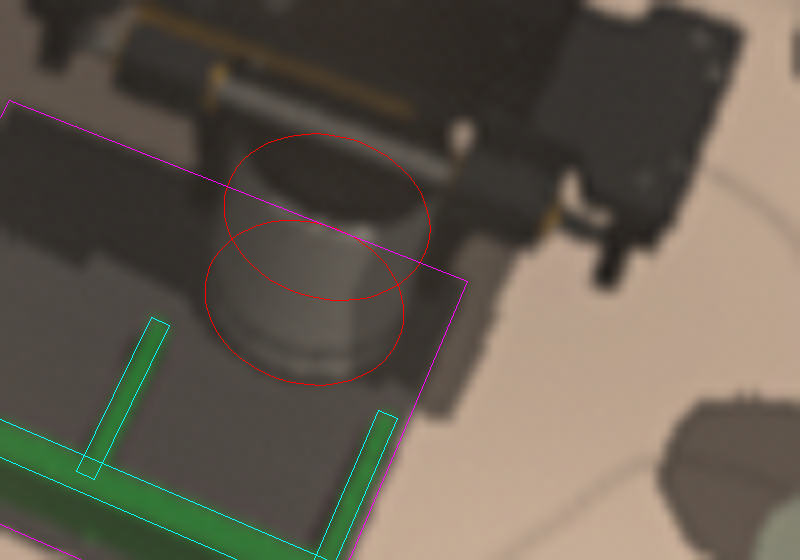

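The view shows the black tin over the open front of the green +y lane, its base at display (305,383). It agrees with the prediction within about 1 mm. Setting it down.

jog_arm(plan=[0, -0.0013, 0.0027, 0, 0, 0, 0, -0.0013, 0.0047, 0, 0, 0, 0, -0.0013, 0.006, 0, 0, 0, 0, -0.0013, 0.0069, 0, 0, 0, 0, -0.0013, 0.0077, 0, 0, 0])

```text
clock: 7.57
tool_pos: [549.9, 251.6, 46.9]
tool_rot: [3.141, 0.048, 0.001]
ft_force: [-0.3, 0.4, -5.4]
opening: 0.707
grasp_force: 30.0
```

```bash
cat > st.py <<'E'
from h import *
import sys
n=int(sys.argv[1]) if len(sys.argv)>1 else 4
R=[]
for i in range(n):
    s=manip.get_state(); R.append([*s["tool_pos"],*s["tool_rot"],*s["ft_force"],*s["wrist_torque"]]); manip.camera("top")
R=np.array(R).mean(0); print("pos",np.round(R[:3],1),"rot",np.round(R[3:6],4),"F",np.round(R[6:9],2),"M",np.round(R[9:],3),"t",s["clock"],"op",s["opening"],s["grasp_force"])
E
python3 st.py
```

```text
pos [549.8 251.6  46.8] rot [3.1412e+00 4.8400e-02 3.0000e-04] F [-0.34  0.03 -4.98] M [0.052 0.032 0.039] t 7.7167 op 0.7054539662820172 29.999397075735033
```

Converted, 2.4 mm / 750 = 0.0032, 1.2 mm / 750 = 0.0016.

jog_arm(plan=[0, 0, 0.0008, 0, 0, 0, 0, 0, 0.0016, 0, 0, 0, 0, 0, 0.0024, 0, 0, 0, 0, 0, 0.0032, 0, 0, 0, 0, 0, 0.0032, 0, 0, 0])

```text
clock: 8.18
tool_pos: [549.7, 251.5, 44.2]
tool_rot: [3.141, 0.048, -0.0]
ft_force: [-0.8, 0.1, -5.1]
opening: 0.711
grasp_force: 30.0
```

Converted, 1.6 mm / 750 = 0.0021, 1.3 mm / 750 = 0.0017.

jog_arm(plan=[0, 0, 0.0007, 0, 0, 0, 0, 0, 0.0013, 0, 0, 0, 0, 0, 0.0017, 0, 0, 0, 0, 0, 0.0021, 0, 0, 0, 0, 0, 0.0021, 0, 0, 0])

```text
clock: 8.6
tool_pos: [549.8, 251.6, 43.1]
tool_rot: [3.141, 0.048, 0.0]
ft_force: [-3.6, -1.2, 2.6]
opening: 0.706
grasp_force: 30.0
```

Converted, 24 mm / 750 = 0.032, 20 mm / 750 = 0.0267.

jog_arm(plan=[0.0027, 0, -0.0007, 0, 0, 0, 0.0107, 0, -0.0007, 0, 0, 0, 0.0187, 0, -0.0007, 0, 0, 0, 0.0267, 0, -0.0007, 0, 0, 0, 0.032, 0, -0.0007, 0, 0, 0])

```text
clock: 9.02
tool_pos: [574.8, 252.3, 43.2]
tool_rot: [-3.141, -0.048, -0.0]
ft_force: [-2.4, -0.0, -0.2]
opening: 0.706
grasp_force: 30.0
```

Converted, 28 mm / 750 = 0.0373, 24 mm / 750 = 0.032.

jog_arm(plan=[0.008, 0, 0, 0, 0, 0, 0.016, 0, 0, 0, 0, 0, 0.024, 0, 0, 0, 0, 0, 0.032, 0, 0, 0, 0, 0, 0.0373, 0, 0, 0, 0, 0])

```text
clock: 9.43
tool_pos: [602.6, 253.1, 43.2]
tool_rot: [3.141, 0.048, 0.0]
ft_force: [-3.1, 0.3, 0.1]
opening: 0.707
grasp_force: 30.0
```

Converted, 8.5 mm / 750 = 0.0113, 8 mm / 750 = 0.0107.

jog_arm(plan=[0.004, 0, 0, 0, 0, 0, 0.0067, 0, 0, 0, 0, 0, 0.0093, 0, 0, 0, 0, 0, 0.0107, 0, 0, 0, 0, 0, 0.0113, 0, 0, 0, 0, 0])

```text
clock: 9.85
tool_pos: [610.3, 253.5, 43.2]
tool_rot: [3.141, 0.048, 0.0]
ft_force: [-2.7, -0.7, -0.5]
opening: 0.708
grasp_force: 30.0
```

Converted, 1 mm / 750 = 0.0013, 0.8 mm / 750 = 0.0011.

jog_arm(plan=[0.0003, 0, 0, 0, 0, 0, 0.0005, 0, 0, 0, 0, 0, 0.0008, 0, 0, 0, 0, 0, 0.0011, 0, 0, 0, 0, 0, 0.0013, 0, 0, 0, 0, 0])

```text
clock: 10.27
tool_pos: [611.2, 253.5, 43.2]
tool_rot: [3.141, 0.048, 0.0]
ft_force: [-1.2, 0.2, -1.7]
opening: 0.71
grasp_force: 30.0
```

Converted, 1 mm / 750 = 0.0013, 0.8 mm / 750 = 0.0011.

jog_arm(plan=[0.0004, 0, 0, 0, 0, 0, 0.0008, 0, 0, 0, 0, 0, 0.0011, 0, 0, 0, 0, 0, 0.0013, 0, 0, 0, 0, 0, 0.0013, 0, 0, 0, 0, 0])

```text
clock: 10.68
tool_pos: [612.3, 253.5, 43.2]
tool_rot: [3.141, 0.048, 0.0]
ft_force: [-1.7, -0.1, -2.1]
opening: 0.705
grasp_force: 30.0
```

Converted, 1 mm / 750 = 0.0013, 0.8 mm / 750 = 0.0011.

jog_arm(plan=[0.0004, 0, 0, 0, 0, 0, 0.0008, 0, 0, 0, 0, 0, 0.0011, 0, 0, 0, 0, 0, 0.0013, 0, 0, 0, 0, 0, 0.0013, 0, 0, 0, 0, 0])

```text
clock: 11.1
tool_pos: [613.3, 253.5, 43.2]
tool_rot: [3.141, 0.048, 0.0]
ft_force: [-1.4, 0.2, -1.8]
opening: 0.704
grasp_force: 30.0
```

Converted, 1 mm / 750 = 0.0013, 0.8 mm / 750 = 0.0011.

jog_arm(plan=[0.0004, 0, 0, 0, 0, 0, 0.0008, 0, 0, 0, 0, 0, 0.0011, 0, 0, 0, 0, 0, 0.0013, 0, 0, 0, 0, 0, 0.0013, 0, 0, 0, 0, 0])

```text
clock: 11.52
tool_pos: [614.3, 253.6, 43.2]
tool_rot: [3.141, 0.048, 0.0]
ft_force: [-0.8, -0.3, -1.2]
opening: 0.709
grasp_force: 30.0
```

Converted, 1 mm / 750 = 0.0013, 0.8 mm / 750 = 0.0011.

jog_arm(plan=[0.0004, 0, 0, 0, 0, 0, 0.0008, 0, 0, 0, 0, 0, 0.0011, 0, 0, 0, 0, 0, 0.0013, 0, 0, 0, 0, 0, 0.0013, 0, 0, 0, 0, 0])

```text
clock: 11.93
tool_pos: [615.2, 253.6, 43.2]
tool_rot: [3.141, 0.048, -0.0]
ft_force: [-2.1, 0.1, -1.1]
opening: 0.705
grasp_force: 30.0
```

Converted, 1 mm / 750 = 0.0013, 0.8 mm / 750 = 0.0011.

jog_arm(plan=[0.0004, 0, 0, 0, 0, 0, 0.0008, 0, 0, 0, 0, 0, 0.0011, 0, 0, 0, 0, 0, 0.0013, 0, 0, 0, 0, 0, 0.0013, 0, 0, 0, 0, 0])

```text
clock: 12.35
tool_pos: [615.4, 253.6, 43.3]
tool_rot: [3.141, 0.049, -0.003]
ft_force: [-7.5, -1.7, 2.5]
opening: 0.708
grasp_force: 30.0
```

jog_arm(plan=[0, 0, 0, 0, 0, 0, 0, 0, 0, 0, 0, 0, 0, 0, 0, 0, 0, 0, 0, 0, 0, 0, 0, 0, 0, 0, 0, 0, 0, 0])

```text
clock: 12.77
tool_pos: [615.4, 253.6, 43.3]
tool_rot: [3.141, 0.049, -0.003]
ft_force: [-6.8, -1.1, 2.9]
opening: 0.706
grasp_force: 30.0
```

```bash
python3 st.py 5
```

```text
pos [615.4 253.6  43.3] rot [ 3.1405e+00  4.8900e-02 -2.5000e-03] F [-7.15 -1.68  2.57] M [-0.371  1.605 -0.062] t 12.9667 op 0.7093461148415081 29.99920264352113
```

jog_arm(plan=[0, 0, 0, 0, 0, 0, 0, 0, 0, 0, 0, 0, 0, 0, 0, 0, 0, 0, 0, 0, 0, 0, 0, 0, 0, 0, 0, 0, 0, 0], fingers=1)

```text
clock: 13.43
tool_pos: [616.7, 253.6, 43.4]
tool_rot: [-3.141, -0.048, -0.001]
ft_force: [-0.2, 0.1, -0.3]
opening: 0.965
grasp_force: 0.0
```

Converted, -95 mm / 750 = -0.1267, -65 mm / 750 = -0.0867.

jog_arm(plan=[0, 0, 0, 0, 0, 0, 0, 0, -0.0133, 0, 0, 0, 0, 0, -0.0467, 0, 0, 0, 0, 0, -0.0867, 0, 0, 0, 0, 0, -0.1267, 0, 0, 0])

```text
clock: 13.85
tool_pos: [615.9, 253.6, 139.8]
tool_rot: [3.141, 0.049, -0.001]
ft_force: [0.5, -0.2, -0.8]
opening: 1.001
grasp_force: 0.0
```

Converted, -174 mm / 750 = -0.232, -144 mm / 750 = -0.192, 0.032 rad / 1.5708 = 0.0204.

jog_arm(plan=[-0.048, 0.0053, -0.02, 0, 0, 0, -0.096, 0.0133, -0.02, 0, 0, 0, -0.144, 0.0213, -0.02, 0, 0, 0.0064, -0.192, 0.0293, -0.02, 0, 0, 0.0127, -0.232, 0.0373, -0.02, 0, 0, 0.0204])

```text
clock: 14.27
tool_pos: [440.9, 220.2, 153.6]
tool_rot: [3.141, -0.002, 0.001]
ft_force: [0.6, 1.2, 1.0]
opening: 1.001
grasp_force: 0.0
```

```bash
python3 st.py 3
python3 - <<'E'
from fit import *
p=manip.camera("scene")
cv2.imwrite("pics/s2.png",cv2.resize(p["img"][150:330,300:540],(800,600),interpolation=cv2.INTER_CUBIC))
r=fit(tin,[439,219.5],[p],47,40); print(r.x)
E
```

```text
pos [438.9 219.8 153.5] rot [ 3.1391e+00  1.0000e-04 -5.0000e-04] F [0.09 1.54 0.45] M [0.09  0.045 0.004] t 14.3667 op 0.9981216239496424 0.0
[441.13473847 218.5293135 ]
```

View pics/s2.png

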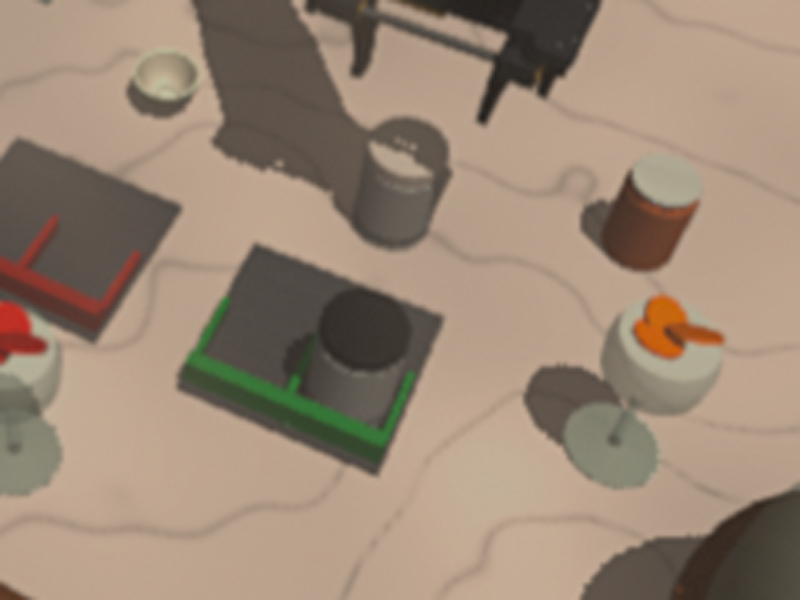

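The black tin is home in the green +y lane at crop (360,370), upright. The white tin is at (405,180), under the gripper. Grasping it now.

Converted, 117 mm / 750 = 0.156, 105 mm / 750 = 0.14.

jog_arm(plan=[0, 0, 0.0333, 0, 0, 0, 0, 0, 0.0733, 0, 0, 0, 0, 0, 0.1133, 0, 0, 0, 0, 0, 0.14, 0, 0, 0, 0, 0, 0.156, 0, 0, 0])

```text
clock: 14.88
tool_pos: [443.1, 220.2, 34.0]
tool_rot: [3.142, -0.002, -0.004]
ft_force: [0.3, -0.3, -0.6]
opening: 0.997
grasp_force: 0.0
```

jog_arm(plan=[0, 0, 0, 0, 0, 0, 0, 0, 0, 0, 0, 0, 0, 0, 0, 0, 0, 0, 0, 0, 0, 0, 0, 0, 0, 0, 0, 0, 0, 0], fingers=0)

```text
clock: 15.3
tool_pos: [444.1, 220.6, 37.4]
tool_rot: [-3.141, 0.002, -0.003]
ft_force: [0.2, -1.7, 5.0]
opening: 0.703
grasp_force: 25.3
```

jog_arm(plan=[0, 0, 0, 0, 0, 0, 0, 0, 0, 0, 0, 0, 0, 0, 0, 0, 0, 0, 0, 0, 0, 0, 0, 0, 0, 0, 0, 0, 0, 0])

```text
clock: 15.72
tool_pos: [444.1, 220.6, 37.4]
tool_rot: [-3.141, 0.002, -0.003]
ft_force: [-0.1, -0.3, 7.9]
opening: 0.706
grasp_force: 30.0
```

Converted, -50 mm / 750 = -0.0667, -30 mm / 750 = -0.04.

jog_arm(plan=[0, 0, -0.0133, 0, 0, 0, 0, 0, -0.04, 0, 0, 0, 0, 0, -0.0667, 0, 0, 0, 0, 0, -0.0667, 0, 0, 0, 0, 0, -0.0667, 0, 0, 0])

```text
clock: 16.13
tool_pos: [443.8, 220.4, 87.4]
tool_rot: [-3.141, 0.002, -0.004]
ft_force: [0.2, 0.5, -2.5]
opening: 0.705
grasp_force: 30.0
```

```bash
python3 st.py 4; python3 st.py 8
```

```text
pos [443.1 220.   86.3] rot [ 1.5704e+00 -1.1000e-03 -1.3000e-03] F [ 0.37  0.28 -2.09] M [ 0.016  0.023 -0.028] t 16.2833 op 0.7045586387885661 29.999780100770295
pos [442.8 220.1  85.7] rot [ 3.1413e+00 -1.8000e-03 -1.5000e-03] F [ 0.16  0.11 -1.88] M [ 0.014  0.005 -0.019] t 16.6833 op 0.7047828911583456 29.999835728667676
```

Run:
```python
from h import *
R=[];E=[]
for i in range(40):
    manip.camera("top"); s=manip.get_state(); R.append(s["ft_force"]);E.append(s["effort"])
R=np.array(R);E=np.array(E); print(np.round(R[:,2],2)); print(R.mean(0),R.std(0)/40**.5); print(E.mean(0),E.std(0)); print(s["qpos"],s["tool_pos"],s["clock"])
```

```text
[-1.23 -1.93 -1.54 -2.06 -1.54 -1.9  -1.51 -1.71 -2.29 -2.54 -0.96 -1.48
 -1.15 -0.87 -1.12 -2.01 -2.42 -3.17 -1.52 -1.87 -2.   -1.85 -1.81 -2.13
 -1.59 -2.12 -1.5  -2.89 -2.37 -2.59 -1.45 -2.   -1.66 -0.84 -1.96 -2.04
 -2.84 -1.14 -2.49 -1.19]
[ 0.02528043 -0.1202427  -1.83146634] [0.07207602 0.07328252 0.08799398]
[-9.41288819e-04 -4.35572661e+01 -6.36599183e+00 -3.45052757e+01
  3.30899242e-02 -7.71610789e-02 -4.75646326e-05] [2.56317959e-03 1.37859040e-02 1.05435193e-03 7.11221331e-03
 2.08154063e-04 2.81970517e-04 8.59379472e-05]
[ 0.13959206  0.26121202 -0.76607021  1.92385966  0.20960409  1.03713769
 -2.28908759] [443.18678617 220.27445429  86.23630337] 18.7333
```

About 190 g by the wrist reading, which is close to the 200 g limit. The joint torques are far less noisy, so I'll set the tin down, take an empty baseline at the same pose and compare.

Converted, 49 mm / 750 = 0.0653, 48 mm / 750 = 0.064.

jog_arm(plan=[0, 0, 0.0267, 0, 0, 0, 0, 0, 0.0507, 0, 0, 0, 0, 0, 0.0613, 0, 0, 0, 0, 0, 0.064, 0, 0, 0, 0, 0, 0.0653, 0, 0, 0])

```text
clock: 19.15
tool_pos: [442.7, 220.1, 37.4]
tool_rot: [3.14, -0.002, -0.002]
ft_force: [-7.4, -5.3, 14.7]
opening: 0.707
grasp_force: 30.0
```

Converted, 0.5 mm / 750 = 0.0007.

jog_arm(plan=[0, 0, 0, 0, 0, 0, 0, 0, 0.0007, 0, 0, 0, 0, 0, 0.0007, 0, 0, 0, 0, 0, 0.0007, 0, 0, 0, 0, 0, 0.0007, 0, 0, 0])

```text
clock: 19.57
tool_pos: [443.4, 220.5, 37.4]
tool_rot: [-3.142, 0.002, -0.001]
ft_force: [-2.5, -1.1, 6.1]
opening: 0.71
grasp_force: 30.0
```

jog_arm(plan=[0, 0, 0, 0, 0, 0, 0, 0, 0, 0, 0, 0, 0, 0, 0, 0, 0, 0, 0, 0, 0, 0, 0, 0, 0, 0, 0, 0, 0, 0], fingers=1)

```text
clock: 19.98
tool_pos: [443.2, 220.3, 36.7]
tool_rot: [3.142, -0.002, 0.0]
ft_force: [0.5, -1.4, 0.4]
opening: 0.97
grasp_force: 0.0
```

Converted, -49.5 mm / 750 = -0.066, -30 mm / 750 = -0.04.

jog_arm(plan=[0, 0, -0.0133, 0, 0, 0, 0, 0, -0.04, 0, 0, 0, 0, 0, -0.066, 0, 0, 0, 0, 0, -0.066, 0, 0, 0, 0, 0, -0.066, 0, 0, 0])

```text
clock: 20.4
tool_pos: [444.1, 220.6, 87.7]
tool_rot: [-3.141, 0.002, -0.004]
ft_force: [0.1, 0.4, -0.4]
opening: 1.0
grasp_force: 0.0
```

Run:
```python
from h import *
R=[];E=[]
for i in range(28):
    manip.camera("top"); s=manip.get_state(); R.append(s["ft_force"]);E.append(s["effort"])
R=np.array(R);E=np.array(E)[6:]; print(np.round(R[:,2],2)); print(R.mean(0),R.std(0)/28**.5); print(E.mean(0),E.std(0)); print(s["qpos"],s["tool_pos"],s["clock"])
```

```text
[ 0.92  0.17  0.07 -0.21 -0.08 -0.6  -0.63 -0.26 -0.52  0.49 -1.04  0.82
 -0.53  0.73 -0.73  0.12 -0.11 -0.59 -0.03 -0.14  0.31 -0.54  0.22 -0.83
 -0.09 -0.04  0.94 -0.65]
[ 0.05258996 -0.05345412 -0.1022427 ] [0.09454928 0.07856604 0.10027694]
[ 4.91107040e-04 -4.28168269e+01 -6.25305922e+00 -3.37654578e+01
  3.42444148e-02 -7.88406549e-02 -1.46886347e-04] [0.0077487  0.03014245 0.00257385 0.01990627 0.00027688 0.00182705
 0.00017699]
[ 0.14122577  0.26169724 -0.76799248  1.92376911  0.2104147   1.03735133
 -2.28964594] [443.1801769  220.2664359   86.22599377] 21.8
```

Both measures put it under 200 g: the torque difference gives ≈185 g and the baseline-corrected wrist force ≈178 g. It counts as empty, so it goes to red. Regrasping.

jog_arm(plan=[0, 0, 0.02, 0, 0, 0, 0, 0, 0.0427, 0, 0, 0, 0, 0, 0.06, 0, 0, 0, 0, 0, 0.066, 0, 0, 0, 0, 0, 0.066, 0, 0, 0])

```text
clock: 22.22
tool_pos: [442.3, 220.0, 35.6]
tool_rot: [3.141, -0.002, -0.004]
ft_force: [0.1, 0.4, 0.5]
opening: 1.001
grasp_force: 0.0
```

jog_arm(plan=[0, 0, 0, 0, 0, 0, 0, 0, 0, 0, 0, 0, 0, 0, 0, 0, 0, 0, 0, 0, 0, 0, 0, 0, 0, 0, 0, 0, 0, 0], fingers=0)

```text
clock: 22.63
tool_pos: [443.5, 220.3, 37.2]
tool_rot: [-3.142, 0.002, -0.001]
ft_force: [-0.5, -2.6, 2.5]
opening: 0.712
grasp_force: 25.3
```

jog_arm(plan=[0, 0, 0, 0, 0, 0, 0, 0, 0, 0, 0, 0, 0, 0, 0, 0, 0, 0, 0, 0, 0, 0, 0, 0, 0, 0, 0, 0, 0, 0])

```text
clock: 23.05
tool_pos: [443.5, 220.3, 37.1]
tool_rot: [3.142, -0.002, 0.001]
ft_force: [-1.7, -1.5, 6.1]
opening: 0.708
grasp_force: 30.0
```

Converted, 74 mm / 750 = 0.0987, -70 mm / 750 = -0.0933.

jog_arm(plan=[0, 0, -0.02, 0, 0, 0, 0, 0, -0.0533, 0, 0, 0, 0.0133, 0.016, -0.08, 0, 0, 0, 0.032, 0.056, -0.0933, 0, 0, 0, 0.0507, 0.0987, -0.0933, 0, 0, 0])

```text
clock: 23.47
tool_pos: [482.4, 147.3, 109.2]
tool_rot: [-3.14, -0.004, -0.006]
ft_force: [1.3, -1.0, -1.9]
opening: 0.706
grasp_force: 30.0
```

```bash
python3 st.py 4
```

```text
pos [483.2 142.2 107.4] rot [ 1.5694e+00 -9.9000e-03 -1.0000e-04] F [ 1.13 -2.42 -2.22] M [-0.159 -0.089  0.001] t 23.6167 op 0.7089908790598383 29.999832278117537
```

Converted, 119 mm / 750 = 0.1587, 110 mm / 750 = 0.1467.

jog_arm(plan=[0.0227, 0.04, 0, 0, 0, 0, 0.0453, 0.08, 0, 0, 0, 0, 0.068, 0.12, 0, 0, 0, 0, 0.0813, 0.1467, 0.02, 0, 0, 0, 0.088, 0.1587, 0.04, 0, 0, 0])

```text
clock: 24.08
tool_pos: [548.4, 24.5, 76.4]
tool_rot: [3.141, -0.006, 0.002]
ft_force: [0.5, -0.0, -2.2]
opening: 0.706
grasp_force: 30.0
```

Converted, 28 mm / 750 = 0.0373, 27 mm / 750 = 0.036.

jog_arm(plan=[0, 0, 0.0133, 0, 0, 0, 0, 0, 0.024, 0, 0, 0, 0, 0, 0.032, 0, 0, 0, 0, 0, 0.036, 0, 0, 0, 0, 0, 0.0373, 0, 0, 0])

```text
clock: 24.5
tool_pos: [546.5, 28.6, 48.6]
tool_rot: [-3.141, -0.001, 0.001]
ft_force: [-0.6, 0.2, -0.6]
opening: 0.71
grasp_force: 30.0
```

```bash
python3 st.py 6
python3 - <<'E'
from fit import *
p=manip.camera("scene")
s=manip.get_state(); tx,ty,tz=s["tool_pos"]; print(tx,ty,tz)
k=8;o=np.array([275,175]);img=cv2.resize(p["img"][175:245,275:375],None,fx=k,fy=k,interpolation=cv2.INTER_CUBIC)
def dr(pts,c):
    q=np.array([(proj(p,X)-o+.5)*k for X in pts]); cv2.polylines(img,[np.round(q).astype(np.int32)],True,c,1)
w=np.linspace(0,2*np.pi,60)
for z in(tz-36.5,60): dr([(tx+31*np.cos(t),ty+31*np.sin(t),z) for t in w],(0,0,255))
x,y,a=586.3,-11.3,.001;c,s=np.cos(a),np.sin(a)
for r in [(-76.5,-70.5),(-3,3),(70.5,76.5)]:
    dr([(x+c*u-s*v,y+s*u+c*v,22) for u,v in((-5,r[0]),(57,r[0]),(57,r[1]),(-5,r[1]))],(255,255,0))
dr([(x+c*u-s*v,y+s*u+c*v,32) for u,v in((57,-76.5),(69,-76.5),(69,76.5),(57,76.5))],(255,255,0))
dr([(x+c*u-s*v,y+s*u+c*v,6) for u,v in((-75,-79),(75,-79),(75,79),(-75,79))],(255,0,255))
cv2.imwrite("pics/d3.png",img)
E
```

```text
pos [547.   27.9  49.1] rot [ 0.     -0.0009  0.0007] F [-0.18 -0.16 -1.33] M [ 0.041  0.015 -0.003] t 24.75 op 0.7067704202312061 29.999994607642293
547.2265052019624 27.182314334853217 49.191574441744784
```

View pics/d3.png

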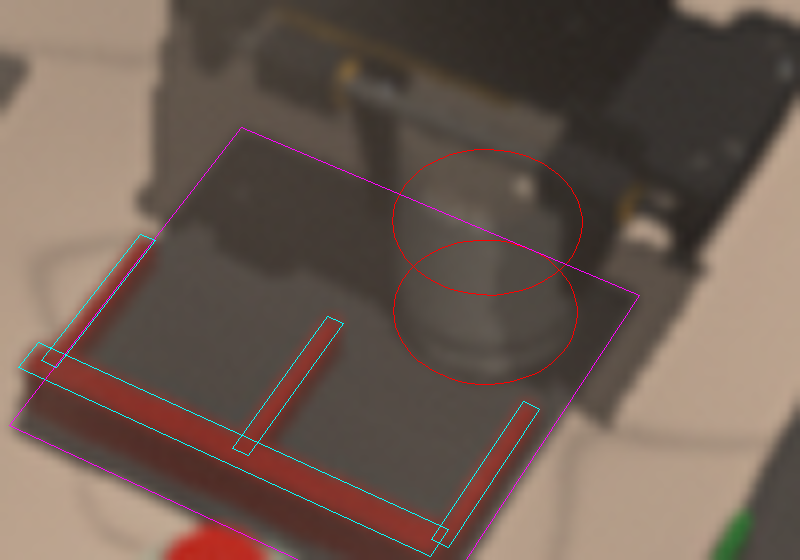

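Run:
```python
from fit import *
import pickle
P=pickle.load(open("p0.pkl","rb"))[:]
for n,p0,ch in [("red",[588,-10.5,0.],2),("green",[589.5,215,.03],1)]:
    Q=[]
    for p in P:
        im=p["img"].astype(float); v=np.clip(im[...,ch]-im[...,[c for c in range(3) if c!=ch]].max(-1)-12,0,60)
        # drop far blobs (goblet fruit)
        h,w=v.shape; c=proj(p,(p0[0]+30,p0[1],20)); yy,xx=np.mgrid[:h,:w]
        m=np.zeros((h,w),np.uint8); q=np.array([proj(p,(p0[0]+a,p0[1]+b,z)) for a in(-20,84) for b in(-90,90) for z in(0,34)])
        cv2.fillConvexPoly(m,cv2.convexHull(q.astype(np.float32)).astype(np.int32),1)
        v=v*m; q=dict(p); q["img"]=np.repeat(v[...,None],3,-1); Q.append(q)
    for pics in([Q[0]],[Q[1]],Q):
        r=fit(dock,p0,pics,10,80); print(n,np.round(r.x,3),round(r.fun,1))
```

```text
red [ 5.8886e+02 -8.5370e+00  2.0000e-03] 440.7
red [ 5.86034e+02 -1.13940e+01  3.00000e-03] 718.3
red [ 5.87362e+02 -1.02550e+01  7.00000e-03] 1577.9
green [5.91489e+02 2.16706e+02 3.10000e-02] 203.4
green [5.89123e+02 2.15362e+02 2.90000e-02] 137.8
green [5.89929e+02 2.15991e+02 3.30000e-02] 559.9
```

The white tin hangs over the open front of the red +y lane, base at display (485,378). The dock overlay agrees within about 1–2 mm. Setting it down.

Converted, 4.8 mm / 750 = 0.0064, 4.4 mm / 750 = 0.0059, -0.003 rad / 1.5708 = -0.0019.

jog_arm(plan=[0, 0.0008, 0.002, 0, 0, -0.0019, 0, 0.0008, 0.004, 0, 0, -0.0019, 0, 0.0008, 0.0051, 0, 0, -0.0019, 0, 0.0008, 0.0059, 0, 0, -0.0019, 0, 0.0008, 0.0064, 0, 0, -0.0019])

```text
clock: 25.27
tool_pos: [546.9, 26.5, 43.8]
tool_rot: [3.142, 0.003, -0.0]
ft_force: [1.0, 0.9, -1.6]
opening: 0.709
grasp_force: 30.0
```

Converted, 1 mm / 750 = 0.0013, 0.8 mm / 750 = 0.0011.

jog_arm(plan=[0, 0, 0.0004, 0, 0, 0, 0, 0, 0.0008, 0, 0, 0, 0, 0, 0.0011, 0, 0, 0, 0, 0, 0.0013, 0, 0, 0, 0, 0, 0.0013, 0, 0, 0])

```text
clock: 25.68
tool_pos: [547.0, 26.5, 43.2]
tool_rot: [3.141, 0.003, 0.0]
ft_force: [-1.8, -0.3, 1.6]
opening: 0.711
grasp_force: 30.0
```

Converted, 24 mm / 750 = 0.032, 20 mm / 750 = 0.0267.

jog_arm(plan=[0.0027, 0, 0, 0, 0, 0, 0.0107, 0, 0, 0, 0, 0, 0.0187, 0, 0, 0, 0, 0, 0.0267, 0, 0, 0, 0, 0, 0.032, 0, 0, 0, 0, 0])

```text
clock: 26.1
tool_pos: [571.8, 26.6, 43.2]
tool_rot: [3.142, 0.003, 0.0]
ft_force: [-5.7, -0.7, 7.7]
opening: 0.706
grasp_force: 30.0
```

Converted, 28 mm / 750 = 0.0373, 24 mm / 750 = 0.032.

jog_arm(plan=[0.008, 0, 0, 0, 0, 0, 0.016, 0, 0, 0, 0, 0, 0.024, 0, 0, 0, 0, 0, 0.032, 0, 0, 0, 0, 0, 0.0373, 0, 0, 0, 0, 0])

```text
clock: 26.52
tool_pos: [599.7, 26.8, 43.2]
tool_rot: [-3.142, -0.003, -0.0]
ft_force: [-4.1, -0.3, 8.6]
opening: 0.704
grasp_force: 30.0
```

Converted, 9.5 mm / 750 = 0.0127, 9 mm / 750 = 0.012.

jog_arm(plan=[0.004, 0, 0, 0, 0, 0, 0.008, 0, 0, 0, 0, 0, 0.0107, 0, 0, 0, 0, 0, 0.012, 0, 0, 0, 0, 0, 0.0127, 0, 0, 0, 0, 0])

```text
clock: 26.93
tool_pos: [608.9, 26.9, 43.2]
tool_rot: [-3.142, -0.003, 0.0]
ft_force: [-4.2, 0.0, 7.5]
opening: 0.708
grasp_force: 30.0
```

Converted, 1.2 mm / 750 = 0.0016, 0.9 mm / 750 = 0.0012.

jog_arm(plan=[0.0004, 0, -0.0004, 0, 0, 0, 0.0008, 0, -0.0007, 0, 0, 0, 0.0012, 0, -0.0007, 0, 0, 0, 0.0016, 0, -0.0007, 0, 0, 0, 0.0016, 0, -0.0007, 0, 0, 0])

```text
clock: 27.35
tool_pos: [609.8, 26.7, 43.2]
tool_rot: [-3.142, -0.003, -0.0]
ft_force: [0.4, 0.5, -1.0]
opening: 0.71
grasp_force: 30.0
```

jog_arm(plan=[0.0004, 0, 0, 0, 0, 0, 0.0008, 0, 0, 0, 0, 0, 0.0011, 0, 0, 0, 0, 0, 0.0013, 0, 0, 0, 0, 0, 0.0013, 0, 0, 0, 0, 0])

```text
clock: 27.77
tool_pos: [610.7, 26.6, 43.4]
tool_rot: [3.141, 0.003, 0.0]
ft_force: [0.7, -0.2, -0.7]
opening: 0.709
grasp_force: 30.0
```

Converted, 1 mm / 750 = 0.0013, 0.8 mm / 750 = 0.0011.

jog_arm(plan=[0.0004, 0, 0.0002, 0, 0, 0, 0.0008, 0, 0.0002, 0, 0, 0, 0.0011, 0, 0.0002, 0, 0, 0, 0.0013, 0, 0.0002, 0, 0, 0, 0.0013, 0, 0.0002, 0, 0, 0])

```text
clock: 28.18
tool_pos: [611.7, 26.6, 43.3]
tool_rot: [3.142, 0.003, 0.0]
ft_force: [1.0, 0.3, -1.5]
opening: 0.71
grasp_force: 30.0
```

Converted, 1 mm / 750 = 0.0013, 0.8 mm / 750 = 0.0011.

jog_arm(plan=[0.0004, 0, 0.0002, 0, 0, 0, 0.0008, 0, 0.0002, 0, 0, 0, 0.0011, 0, 0.0002, 0, 0, 0, 0.0013, 0, 0.0002, 0, 0, 0, 0.0013, 0, 0.0002, 0, 0, 0])

```text
clock: 28.6
tool_pos: [612.7, 26.7, 43.2]
tool_rot: [3.142, 0.003, 0.0]
ft_force: [-1.0, 0.4, 0.8]
opening: 0.71
grasp_force: 30.0
```

Converted, 1 mm / 750 = 0.0013, 0.8 mm / 750 = 0.0011.

jog_arm(plan=[0.0004, 0, 0, 0, 0, 0, 0.0008, 0, 0, 0, 0, 0, 0.0011, 0, 0, 0, 0, 0, 0.0013, 0, 0, 0, 0, 0, 0.0013, 0, 0, 0, 0, 0])

```text
clock: 29.02
tool_pos: [613.7, 26.7, 43.2]
tool_rot: [3.142, 0.003, 0.0]
ft_force: [-1.8, -0.0, 3.1]
opening: 0.708
grasp_force: 30.0
```

Converted, 1 mm / 750 = 0.0013, 0.8 mm / 750 = 0.0011.

jog_arm(plan=[0.0004, 0, 0, 0, 0, 0, 0.0008, 0, 0, 0, 0, 0, 0.0011, 0, 0, 0, 0, 0, 0.0013, 0, 0, 0, 0, 0, 0.0013, 0, 0, 0, 0, 0])

```text
clock: 29.43
tool_pos: [614.7, 26.7, 43.2]
tool_rot: [3.142, 0.003, 0.0]
ft_force: [-2.9, 0.3, 3.9]
opening: 0.708
grasp_force: 30.0
```

Converted, 0.8 mm / 750 = 0.0011, 0.6 mm / 750 = 0.0008.

jog_arm(plan=[0.0003, 0, 0, 0, 0, 0, 0.0005, 0, 0, 0, 0, 0, 0.0008, 0, 0, 0, 0, 0, 0.0011, 0, 0, 0, 0, 0, 0.0011, 0, 0, 0, 0, 0])

```text
clock: 29.85
tool_pos: [615.5, 26.7, 43.2]
tool_rot: [3.141, 0.003, 0.0]
ft_force: [-3.3, 0.2, 4.9]
opening: 0.705
grasp_force: 30.0
```

Converted, 0.8 mm / 750 = 0.0011, 0.6 mm / 750 = 0.0008.

jog_arm(plan=[0.0003, 0, -0.0001, 0, 0, 0, 0.0005, 0, -0.0002, 0, 0, 0, 0.0008, 0, -0.0002, 0, 0, 0, 0.0011, 0, -0.0002, 0, 0, 0, 0.0011, 0, -0.0002, 0, 0, 0])

```text
clock: 30.27
tool_pos: [615.7, 26.7, 43.3]
tool_rot: [3.141, 0.003, -0.002]
ft_force: [-6.4, -0.7, 6.3]
opening: 0.711
grasp_force: 30.0
```

Converted, 0.2 mm / 750 = 0.0003, 0.1 mm / 750 = 0.0001.

jog_arm(plan=[0.0001, 0, 0, 0, 0, 0, 0.0003, 0, 0, 0, 0, 0, 0.0003, 0, 0, 0, 0, 0, 0.0003, 0, 0, 0, 0, 0, 0.0003, 0, 0, 0, 0, 0])

```text
clock: 30.68
tool_pos: [615.8, 26.7, 43.3]
tool_rot: [3.141, 0.003, -0.002]
ft_force: [-7.6, -0.2, 8.3]
opening: 0.706
grasp_force: 30.0
```

```bash
python3 st.py 6
```

```text
pos [615.7  26.7  43.3] rot [ 3.1413e+00  3.0000e-03 -2.4000e-03] F [-7.38  0.11  7.83] M [ 0.005  1.647 -0.019] t 30.9333 op 0.7067660203606508 30.000095539726317
```

Bearing on the stop at about 5 N once plate friction is taken off. Releasing and backing away.

jog_arm(plan=[0, 0, 0, 0, 0, 0, 0, 0, 0, 0, 0, 0, 0, 0, 0, 0, 0, 0, 0, 0, 0, 0, 0, 0, 0, 0, 0, 0, 0, 0], fingers=1)

```text
clock: 31.4
tool_pos: [616.6, 26.6, 43.2]
tool_rot: [3.142, 0.003, 0.0]
ft_force: [-0.5, -1.1, -0.8]
opening: 0.967
grasp_force: 0.0
```

Converted, -95 mm / 750 = -0.1267, -65 mm / 750 = -0.0867.

jog_arm(plan=[0, 0, 0, 0, 0, 0, 0, 0, -0.0133, 0, 0, 0, 0, 0, -0.0467, 0, 0, 0, 0, 0, -0.0867, 0, 0, 0, 0, 0, -0.1267, 0, 0, 0])

```text
clock: 31.82
tool_pos: [616.1, 26.8, 139.9]
tool_rot: [-3.141, -0.003, 0.001]
ft_force: [1.0, 0.5, 0.4]
opening: 0.997
grasp_force: 0.0
```

Converted, -130 mm / 750 = -0.1733, -115 mm / 750 = -0.1533.

jog_arm(plan=[-0.04, 0, -0.0267, 0, 0, 0, -0.08, 0, -0.04, 0, 0, 0, -0.12, 0, -0.04, 0, 0, 0, -0.1533, 0, -0.04, 0, 0, 0, -0.1733, 0, -0.04, 0, 0, 0])

```text
clock: 32.23
tool_pos: [484.4, 26.6, 169.1]
tool_rot: [3.14, 0.004, 0.001]
ft_force: [1.1, 0.4, 0.3]
opening: 1.005
grasp_force: 0.0
```

jog_arm(plan=[0, 0, 0, 0, 0, 0, 0, 0, 0, 0, 0, 0, 0, 0, 0, 0, 0, 0, 0, 0, 0, 0, 0, 0, 0, 0, 0, 0, 0, 0])

```text
clock: 32.65
tool_pos: [487.0, 26.7, 168.3]
tool_rot: [-3.141, -0.003, 0.0]
ft_force: [-0.5, -0.7, -0.1]
opening: 1.002
grasp_force: 0.0
```

Run:
```python
from h import *
p=manip.camera("scene")
cv2.imwrite("pics/s3.png",cv2.resize(p["img"][130:330,220:487],(800,600),interpolation=cv2.INTER_CUBIC))
```

```text
(no output)
```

View pics/s3.png

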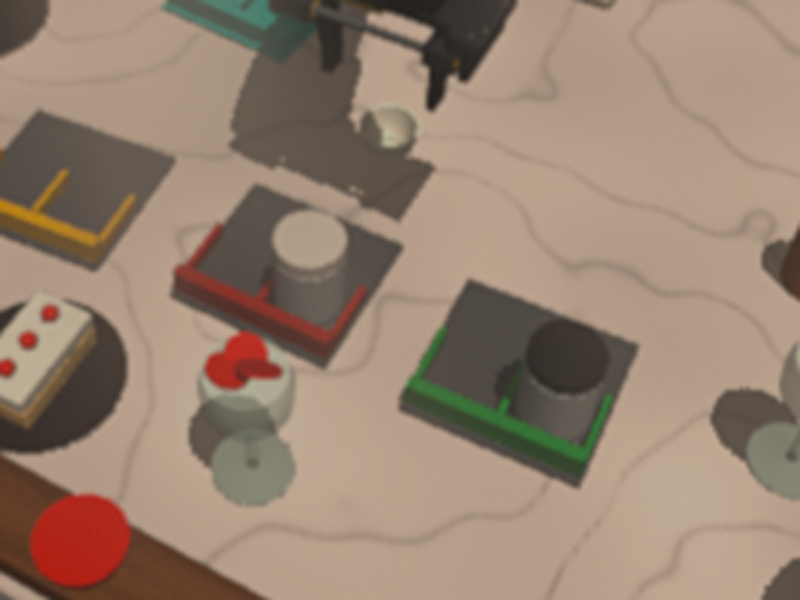

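The white tin at (310,265) is home in red and the black tin at (565,380) is home in green. Both are upright, the gripper is clear and the other things are undisturbed.

```bash
python3 -c "
from plant import manip; print(manip.sign_off())"
```

```text
the job is handed in; nothing more can be done
None
```

Job handed in at about 33 s: the black tin (about 525 g, full) is home in the green dock, and the white tin (about 185 g, empty but near the 200 g limit) is home in the red dock, both released upright after about a 5 N push on the stop.

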